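# Make up two printmaking kits

### The arm

A 7-joint arm with a two-finger parallel gripper is mounted at the origin on the work surface. World frame = base frame: x ahead of the robot, y to its left, z up, the work surface at z = 0. Lengths are in m, angles in rad, forces in N, time in s.
With the tool pointing down it reaches from about 0.4 to 0.875 m from the base axis. Payload 19.3 kg.
Tool frame: the origin (TCP) lies on the centre line of the jaws, within the pads' length; the fingertips stand 11 mm ahead of it and the grasp point (between the pads) lies 8 mm behind it; z points along the fingers, y is the line along which they close (so a half turn about z gives the same grasp; the last joint's range is limited). The gripper opens to 85 mm and grips with 20 to 120 N. Pads are 22 mm wide; open, the fingers measure 114 mm over their backs; the gripper's body (76 mm by 85 mm) begins 54 mm behind the grasp point. The pads swing forward as they close: fully open they stand 13 mm farther back than shut.
Start: joints at [-1.231, 0.521, -0.036, 1.599, 0.021, 1.021, -0.113], TCP at [0.249, 0.573, 0.242] pointing down, gripper open.
Joint ranges: [-2.91, 2.91], [-0.3, 2.13], [-1.5, 1.42], [0.17, 2.43], [-1.26, 4.41], [0.16, 1.93], [-2.52, 2.52]. Speed limits (rad/s): [1.89, 1.89, 2.39, 2.39, 3.01, 3.01, 3.01].

### API

Orientations are given as a 3x3 rotation matrix whose columns are the frame's x, y, z axes.
In Python, from rig import manip gives the robot as it stands.
- The arm moves only by the tool servo_tool, never from a script. Its argument "motion" is a list of rows, each a list of 7 numbers: the shift along the tool's x, y, z in cm, then the turn, a rotation vector about the tool's x, y, z in degrees, then the finger opening in cm, from 0 to 8.54. A call has 1 to 12 rows; each row is the pose to reach, as a shift and turn from the pose commanded when the call began, along the tool's axes at that moment; what a row does not reach only later rows make up. A row lasts 1/12 s, in which the tool goes at most 41.7 mm and 7.16 degrees, less where a joint would pass 70% of its speed; a pose out of reach is approached as far as the arm can. A call with a gripper value outside its range is refused whole. The fingers move at their own pace and stop on an object; "grip_force" is the grip in N (left out, the last holds). Time passes only in rows, so rows that repeat a pose let the fingers close. It gives the time, the measured TCP pose, the force, the opening and the grip force at its end, in the units of the state.
- manip.get_state(): the state, without advancing time (a new reading comes with each control period).
- manip.snapshot(name): name is "scene" or "top" or "wrist"; returns the picture (400x640x3 uint8, red, green, blue); there is no depth.
- manip.camera_info(name): a dict with "K" (3x3 intrinsics, pixels), "k1" (the pictures are not rectified: a ray, as slopes to the right and down, at radius r is drawn at 1 + k1 r^2 times it, then the intrinsics apply), "pose" (4x4, takes a point from camera to world coordinates). Camera axes: x right, y down, z forward; pixel columns grow to the right and rows downward; lengths in m; the calibration is good to about 2 mm. A picture is of the moment at which its call begins: read the wrist's pose just before it. camera_info takes no time and is no camera call; for the wrist camera it gives the pose at the moment of the call.
- manip.job_done(): hands the job in; it is judged then, once.
The state is a dict: "time": time; "q": joint angles; "dq": joint speeds; "joint_efforts": joint torques, N m; "tool_pos": TCP position; "tool_rot": TCP orientation; "wrist_force": force on the tool from outside, world axes, zero at the start; "wrist_torque": the same for the moment, N m; "opening": opening from 0.0 (shut) to 1.0 (fully open); "finger_force": force on a finger pad.
Only numpy, scipy, OpenCV 4.12 (cv2) and the standard library are available. Lean on these libraries where they do the work, as an engineer would, in place of code of your own. Each camera call takes 0.05 s, during which the arm holds its last target. There are 200 camera calls.

### The job

Make up the two printing kits from the stock on the bench: the blue tray gets the red-handled roller and the white ink jar; the green tray gets the black-handled roller, the grey jar and the ochre jar. Lay each roller flat on the floor of the tray's long bay, either way round, and stand each jar upright on the floor of a jar bay of its own, setting the jars down rather than dropping them. Leave the dark brown jar where it stands.

Things in the scene. Friction and masses are not known exactly. Their poses are not given: they have to be found in the camera images.
- tray_blue: blue kit tray, fixed, 178 (x) x 146 (y) x 12 high, open top; walls and dividers 4 thick and 12 high, floor 3 thick. Origin: centre of underside. Long roller bay on its -y side, 170 x 68 inside, centre (0, -35) mm. Two jar bays on its +y side, each 83 x 66 inside, centres (-43.5, +36) and (+43.5, +36) mm. Yaw within 0.25 rad of the world axes.
- tray_green: green kit tray, fixed, 178 (x) x 146 (y) x 12 high, open top; walls and dividers 4 thick and 12 high, floor 3 thick. Origin: centre of underside. Long roller bay on its -y side, 170 x 68 inside, centre (0, -35) mm. Two jar bays on its +y side, each 83 x 66 inside, centres (-43.5, +36) and (+43.5, +36) mm. Yaw within 0.25 rad of the world axes.
- jar_white: white ink jar, lid of the same colour, paper label round the body; upright cylinder 50 diameter, 52 high overall (lid 49 diameter), about 0.18 kg, loose. Origin: centre of its underside; z up. Belongs in the blue tray.
- jar_grey: mid-grey ink jar, lid of the same colour, paper label round the body; upright cylinder 50 diameter, 52 high overall (lid 49 diameter), about 0.18 kg, loose. Origin: centre of its underside; z up. Belongs in the green tray.
- jar_ochre: ochre yellow ink jar, lid of the same colour, paper label round the body; upright cylinder 50 diameter, 52 high overall (lid 49 diameter), about 0.18 kg, loose. Origin: centre of its underside; z up. Belongs in the green tray.
- jar_brown: very dark brown ink jar, lid of the same colour, paper label round the body; upright cylinder 50 diameter, 52 high overall (lid 49 diameter), about 0.18 kg, loose. Origin: centre of its underside; z up. Not part of a kit: stays where it is.
- roller_red: hand roller, red handle, white sleeve, lying level, loose, 0.14 kg. 150 long (x), 52 wide, 40 high. Origin: mid-length, on the underside; +x from handle to sleeve. Sleeve: 40 diameter across y, axis at x +55. Handle: bar 22 x 22, axis at height 24, x -75 to +8; grip at x -22, closing along y. Fork from x +14 forward; foot 28 wide, 16 high at x -60. Belongs in the blue tray.
- roller_black: hand roller, black handle, cream sleeve, lying level, loose, 0.14 kg. 150 long (x), 52 wide, 40 high. Origin: mid-length, on the underside; +x from handle to sleeve. Sleeve: 40 diameter across y, axis at x +55. Handle: bar 22 x 22, axis at height 24, x -75 to +8; grip at x -22, closing along y. Fork from x +14 forward; foot 28 wide, 16 high at x -60. Belongs in the green tray.
There are look-alikes about, which are no part of the job. What is shaped like the roller_black but turquoise is not meant. What is shaped like the jar_white but pink is not meant.

How it is judged:
By the outcome, as a careful person would: the job done as asked, in the order asked, and still so for the second after the job is handed in, with the robot touching nothing.
It also fails if it takes over 118 s, if anything falls off the work surface, if the arm or the gripper's body presses on something with over 40 N, if the wrist force passes 120 N, or if a joint passes its speed limit or range.

## Working session

There is one attempt and no reset: what is moved stays moved. The work goes in short steps, Python scripts to look and compute and a tool call to move; the robot and the scene stay as the last step left them, time stands still between calls to the robot, and variables do not carry over. Pictures are saved under pics/ and viewed, at most 14 in all, crops included, and the job is handed in when it is done.

Besides the shell and the picture viewer there is one more tool, called as a command line: name --pt "numbers of a row" for each row, then --argument value for the rest. servo_tool: Moves the arm, as the interface text tells. Its arguments: {"type":"object","properties":{"motion":{"type":"array","items":{"type":"array","items":{"type":"number"}}},"grip_force":{"type":"number"}},"required":["motion"]}

```bash
mkdir -p pics; ls
python3 - <<'E'
from rig import manip
import cv2,numpy as np
np.set_printoptions(precision=4,suppress=True)
s=manip.get_state();print(s['time'],s['tool_pos'],s['tool_rot'])
for n in("scene","top"):
    im=manip.snapshot(n);cv2.imwrite(f"pics/{n}0.png",im[:,:,::-1]);c=manip.camera_info(n);print(n,c['K'],c['k1'],c['pose'])
E
```

```text
pics
0.0 [0.2489 0.573  0.2417] [[-0.9172  0.3984 -0.0004]
 [ 0.3984  0.9172 -0.001 ]
 [-0.0001 -0.0011 -1.    ]]
scene [[498.4568   0.     314.126 ]
 [  0.     498.4568 196.0672]
 [  0.       0.       1.    ]] -0.1386297843917599 [[ 0.3933  0.7288 -0.5605  1.1537]
 [ 0.9194 -0.318   0.2316 -0.2827]
 [-0.0094 -0.6063 -0.7951  1.0424]
 [ 0.      0.      0.      1.    ]]
top [[401.7516   0.     313.7147]
 [  0.     401.7516 196.6447]
 [  0.       0.       1.    ]] -0.08980152178843825 [[ 0.01   -0.9953  0.0962  0.3934]
 [-0.9999 -0.0096  0.0044 -0.006 ]
 [-0.0034 -0.0962 -0.9954  1.0301]
 [ 0.      0.      0.      1.    ]]
```

View pics/top0.png

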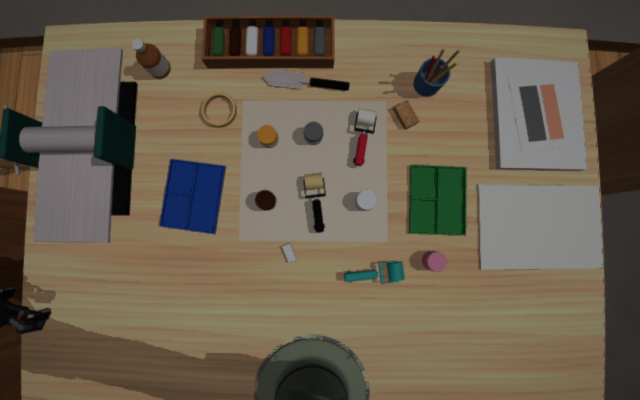

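View pics/scene0.png

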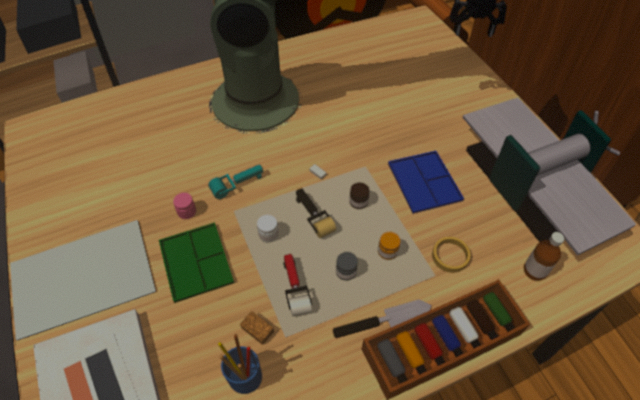

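```bash
cat > h.py <<'E'
from rig import manip
import cv2,numpy as np
np.set_printoptions(precision=4,suppress=True)
def w2p(P,c):
    P=np.atleast_2d(P);T=np.linalg.inv(c['pose']);q=P@T[:3,:3].T+T[:3,3]
    s=q[:,:2]/q[:,2:];s=s*(1+c['k1']*(s**2).sum(1,keepdims=True))
    return s*[c['K'][0,0],c['K'][1,1]]+c['K'][:2,2]
def ortho(im,c,z,x0,x1,y0,y1,r=1000):
    # rows: x from x1 down to x0; cols: y from y1 down to y0
    X,Y=np.meshgrid(np.arange(x1,x0,-1/r),np.arange(y1,y0,-1/r),indexing='ij')
    m=w2p(np.stack([X,Y,0*X+z],-1).reshape(-1,3),c).reshape(*X.shape,2).astype(np.float32)
    return cv2.remap(im,m[...,0],m[...,1],cv2.INTER_CUBIC)
def bright(im): return (255*(im/255.)**.5).astype(np.uint8)
E
python3 - <<'E'
from h import *
for n in("top","scene"):
    im=bright(cv2.imread(f"pics/{n}0.png"));c=manip.camera_info(n)
    o=ortho(im,c,.052 if n=="top" else .052,.36,.80,-.40,.40,1000)
    for k in range(0,800,100): cv2.line(o,(k,0),(k,5 if k%100 else 12),(0,0,255),1)
    for k in range(-0,440,100): cv2.line(o,(0,k),(12,k),(0,0,255),1)
    cv2.imwrite(f"pics/{n}_o.png",o)
E
```

```text
(no output)
```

View pics/top_o.png

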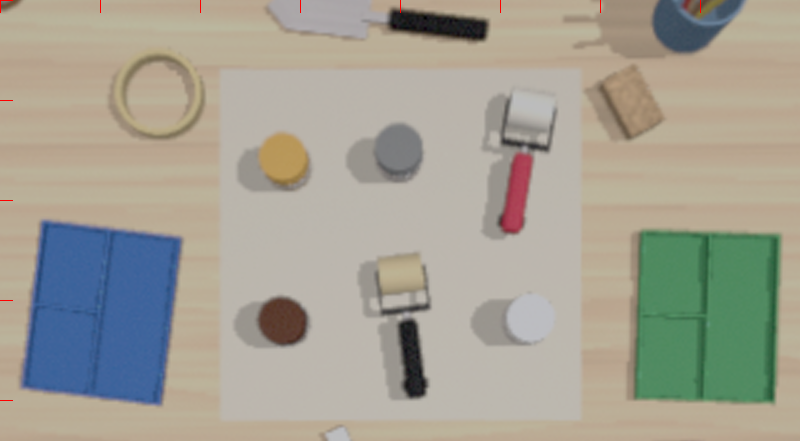

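View pics/scene_o.png

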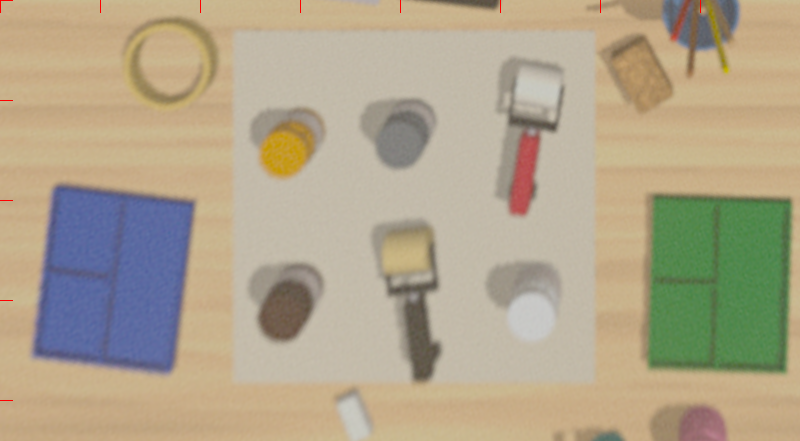

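Run:
```python
from h import *
X1,Y1=.80,.40
def W(p): return np.array([X1-p[1]/1000,Y1-p[0]/1000])
for n in("top","scene"):
    im=bright(cv2.imread(f"pics/{n}0.png"));c=manip.camera_info(n)
    def O(z): return cv2.cvtColor(ortho(im,c,z,.36,.80,-.42,.40),cv2.COLOR_BGR2HSV)
    def big(m):
        k,l,s,ct=cv2.connectedComponentsWithStats(m);i=1+s[1:,4].argmax();return (l==i).astype(np.uint8)
    for nm,lo,hi in(("blue",(100,110,60),(125,255,255)),("green",(55,90,40),(80,255,255))):
        m=big(cv2.morphologyEx(cv2.inRange(O(.012),lo,hi),cv2.MORPH_CLOSE,np.ones((5,5))))
        r=cv2.minAreaRect(cv2.findContours(m,0,1)[0][0]);print(n,nm,W(r[0]),r[1],r[2])
    h=O(.024)
    m=big(cv2.inRange(h,(168,110,60),(180,255,255))|cv2.inRange(h,(0,140,60),(5,255,255)))
    r=cv2.minAreaRect(cv2.findContours(m,0,1)[0][0]);print(n,"red",W(r[0]),r[1],r[2])
    m=cv2.inRange(h,(0,0,0),(180,255,85));m[:,:350]=0;m[:,460:]=0;m[:250]=0
    m=big(cv2.morphologyEx(m,cv2.MORPH_OPEN,np.ones((9,9))))
    r=cv2.minAreaRect(cv2.findContours(m,0,1)[0][0]);print(n,"black",W(r[0]),r[1],r[2])
    h=O(.052)
    for nm,lo,hi,b in(("ochre",(12,130,80),(30,255,255),(230,100,340,200)),):
        m=cv2.inRange(h,lo,hi);q=np.zeros_like(m);q[b[1]:b[3],b[0]:b[2]]=m[b[1]:b[3],b[0]:b[2]]
        r=cv2.minEnclosingCircle(cv2.findContours(big(q),0,1)[0][0]);print(n,nm,W(r[0]),r[1])
print(manip.camera_info("wrist"))
```

```text
top blue [0.4915 0.3114] (143.62490844726562, 172.8148651123047) 7.0283966064453125
top green [ 0.4873 -0.3193] (143.08700561523438, 171.99554443359375) 1.8676787614822388
top red [ 0.613  -0.1201] (22.161123275756836, 81.19208526611328) 11.309932708740234
top black [ 0.4431 -0.0121] (78.85663604736328, 21.81911849975586) 84.80557250976562
top ochre [0.6408 0.116 ] 23.590391159057617
scene blue [0.4949 0.274 ] (65.05382537841797, 162.06887817382812) 8.13010311126709
scene green [ 0.4919 -0.3211] (139.15867614746094, 171.93231201171875) 1.9749339818954468
scene red [ 0.61   -0.1192] (17.58460807800293, 74.54471588134766) 6.709836959838867Traceback (most recent call last):
  File "<stdin>", line 16, in <module>
  File "<stdin>", line 8, in big
ValueError: attempt to get argmax of an empty sequence
```

```bash
cat >> h.py <<'E'
from scipy.spatial.transform import Rotation as Ro
def Rt(deg):
    a=np.radians(deg);c,s=np.cos(a),np.sin(a);return np.array([[-c,-s,0],[-s,c,0],[0,0,-1.]])
def go(targets):  # targets (x,y,z,yawdeg) -> rows rel. to current pose
    s=manip.get_state();R=s['tool_rot'];p=s['tool_pos']
    print('t',round(s['time'],2),'p',p,'yaw',round(np.degrees(np.arctan2(-R[0,1],R[1,1])),2),'F',s['wrist_force'].__class__ and np.round(s['wrist_force'],1),'open',s['opening'],'q',np.round(s['q'],2))
    for x,y,z,a in targets:
        print(np.round(R.T@(np.array([x,y,z])-p)*100,2),np.round(Ro.from_matrix(R.T@Rt(a)).as_rotvec(degrees=True),1))
E
python3 - <<'E'
from h import *
go([(.60,-.12,.25,-9)])
E
```

```text
t 0.1 p [0.2489 0.573  0.2418] yaw -23.48 F [-0.2  0.8  0.4] open 0.9996238510810733 q [-1.23  0.52 -0.04  1.6   0.02  1.02 -0.11]
[-59.81 -49.58  -0.77] [ -0.1  -0.  -14.5]
```

servo_tool --pt "-59.8 -49.6 -0.8 0 0 -14.5 8.5" --pt "-59.8 -49.6 -0.8 0 0 -14.5 8.5" --pt "-59.8 -49.6 -0.8 0 0 -14.5 8.5" --pt "-59.8 -49.6 -0.8 0 0 -14.5 8.5" --pt "-59.8 -49.6 -0.8 0 0 -14.5 8.5" --pt "-59.8 -49.6 -0.8 0 0 -14.5 8.5" --pt "-59.8 -49.6 -0.8 0 0 -14.5 8.5" --pt "-59.8 -49.6 -0.8 0 0 -14.5 8.5" --pt "-59.8 -49.6 -0.8 0 0 -14.5 8.5" --pt "-59.8 -49.6 -0.8 0 0 -14.5 8.5" --pt "-59.8 -49.6 -0.8 0 0 -14.5 8.5" --pt "-59.8 -49.6 -0.8 0 0 -14.5 8.5" --grip_force 40

```text
time: 1.1
tool_pos: [0.4752, 0.1251, 0.2475]
tool_rot: [[-0.988, 0.156, -0.0], [0.156, 0.988, -0.0], [0.0, -0.0, -1.0]]
wrist_force: [1.5, 0.4, 0.3]
opening: 0.992
finger_force: 0.0
```

Run:
```python
from h import *
go([(.60,-.12,.25,-9)])
```

```text
t 1.1 p [0.4752 0.1251 0.2475] yaw -8.97 F [1.5 0.4 0.3] open 0.9923859258911791 q [-0.42  0.3   0.05  1.94 -0.02  0.9   1.06]
[-16.15 -22.26  -0.25] [-0. -0.  0.]
```

servo_tool --pt "-16.2 -22.3 -0.3 0 0 0 8.5" --pt "-16.2 -22.3 -0.3 0 0 0 8.5" --pt "-16.2 -22.3 -0.3 0 0 0 8.5" --pt "-16.2 -22.3 -0.3 0 0 0 8.5" --pt "-16.2 -22.3 -0.3 0 0 0 8.5" --pt "-16.2 -22.3 -0.3 0 0 0 8.5" --pt "-16.2 -22.3 -0.3 0 0 0 8.5" --pt "-16.2 -22.3 -0.3 0 0 0 8.5" --pt "-16.2 -22.3 -0.3 0 0 0 8.5"

```text
time: 1.85
tool_pos: [0.5999, -0.1198, 0.2497]
tool_rot: [[-0.987, 0.158, -0.001], [0.158, 0.987, -0.0], [0.001, -0.0, -1.0]]
wrist_force: [0.5, 0.4, 0.1]
opening: 0.994
finger_force: 0.0
```

Run:
```python
from h import *
c=manip.camera_info("wrist");im=manip.snapshot("wrist");cv2.imwrite("pics/w1.png",bright(im[:,:,::-1]))
print(c)
np.savez("w1.npz",**{k:np.array(v) for k,v in c.items()})
go([])
```

```text
{'K': array([[311.8316,   0.    , 322.41  ],
       [  0.    , 311.8316, 200.4104],
       [  0.    ,   0.    ,   1.    ]]), 'k1': -0.006165132957264263, 'pose': array([[ 0.1587,  0.951 ,  0.2654,  0.5336],
       [ 0.9873, -0.1528, -0.0425, -0.1085],
       [ 0.0001,  0.2688, -0.9632,  0.3813],
       [ 0.    ,  0.    ,  0.    ,  1.    ]])}
t 1.9 p [ 0.5997 -0.1183  0.2499] yaw -9.01 F [-0.4  0.1 -0.7] open 0.9920879044273337 q [ 0.01  0.5   0.13  1.64 -0.08  1.02  1.58]
```

View pics/w1.png

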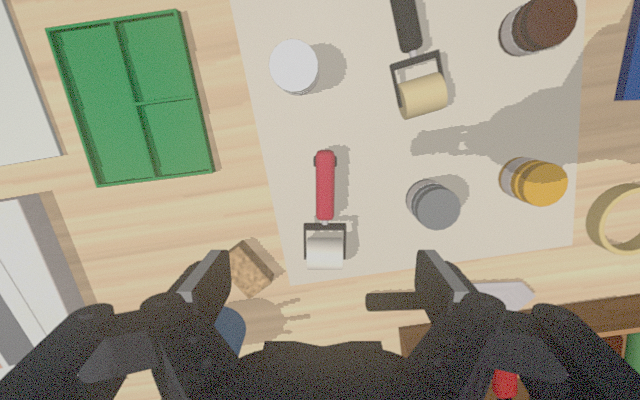

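```bash
cat >> h.py <<'E'
def p2w(px,z,c):
    px=np.array(px,float);d=(px-c['K'][:2,2])/c['K'][0,0];s=d/(1+c['k1']*(d**2).sum())
    s=d/(1+c['k1']*(s**2).sum());v=c['pose'][:3,:3]@np.r_[s,1];o=c['pose'][:3,3];return (o+v*(z-o[2])/v[2])[:2]
E
python3 - <<'E'
from h import *
c=dict(np.load("w1.npz"));c['k1']=float(c['k1'])
im=cv2.imread("pics/w1.png");h=cv2.cvtColor(im,cv2.COLOR_BGR2HSV)
for n,p,z in(("white",(294,66),.052),("grey",(439,209),.052),("ochre",(547,183),.052),("redrear",(325,153),.035),("redfront",(325,218),.035),("sleeveL",(306,250),.03),("sleeveR",(344,250),.03)): print(n,p2w(p,z,c))
g=[p2w(p,.012,c) for p in((47,29),(178,11),(215,172),(97,186))];print(np.array(g),np.mean(g,0),[np.linalg.norm(g[i]-g[i-1]) for i in range(4)])
# red edges
m=cv2.inRange(h,(168,120,60),(180,255,255))|cv2.inRange(h,(0,140,60),(6,255,255))
for r in(175,190,205):
    x=np.nonzero(m[r,300:350])[0]+300;print(r,p2w((x.min()-.5,r),.035,c),p2w((x.max()+.5,r),.035,c))
go([(.622,-.122,.11,-9),(.622,-.122,.018,-9)])
E
```

```text
white [ 0.4849 -0.1288]
grey [0.6545 0.0027]
ochre [0.6436 0.1203]
redrear [ 0.5757 -0.1123]
redfront [ 0.6506 -0.1241]
sleeveL [ 0.6894 -0.1538]
sleeveR [ 0.6968 -0.1079]
[[ 0.4001 -0.3861]
 [ 0.4064 -0.2422]
 [ 0.58   -0.2464]
 [ 0.5738 -0.3929]] [ 0.4901 -0.3169] [np.float64(0.17385859652696342), np.float64(0.14397801483901365), np.float64(0.17358364024984413), np.float64(0.1466181895830128)]
175 [ 0.5986 -0.1256] [ 0.6011 -0.11  ]
190 [ 0.6158 -0.1285] [ 0.6185 -0.1115]
205 [ 0.6334 -0.1314] [ 0.6363 -0.1131]
t 1.9 p [ 0.5997 -0.1183  0.2499] yaw -9.01 F [-0.4  0.1 -0.7] open 0.9920879044273337 q [ 0.01  0.5   0.13  1.64 -0.08  1.02  1.58]
[-2.28 -0.02 13.99] [ 0.  -0.1 -0. ]
[-2.29 -0.02 23.19] [ 0.  -0.1 -0. ]
```

servo_tool --pt "-2.1 0.2 4 0 0 0 8.5" --pt "-2.1 0.2 8 0 0 0 8" --pt "-2.1 0.2 12 0 0 0 7" --pt "-2.1 0.2 15 0 0 0 6" --pt "-2.1 0.2 18 0 0 0 6" --pt "-2.1 0.2 20.5 0 0 0 6" --pt "-2.1 0.2 22.5 0 0 0 6" --pt "-2.1 0.2 23.2 0 0 0 6" --pt "-2.1 0.2 23.2 0 0 0 4" --pt "-2.1 0.2 23.2 0 0 0 1.5" --pt "-2.1 0.2 23.2 0 0 0 1.5" --pt "-2.1 0.2 23.2 0 0 0 1.5" --grip_force 50

```text
time: 2.9
tool_pos: [0.622, -0.1196, 0.0202]
tool_rot: [[-0.988, 0.156, 0.002], [0.156, 0.988, -0.0], [-0.002, 0.0, -1.0]]
wrist_force: [-0.7, 0.0, 4.8]
opening: 0.246
finger_force: 49.3
```

Run:
```python
from h import *
go([(.622,-.12,.10,-9),(.467,.20,.19,-7),(.467,.279,.19,-7)])
```

```text
t 2.9 p [ 0.622  -0.1196  0.0202] yaw -8.98 F [-0.7  0.   4.8] open 0.24577717950638667 q [ 0.04  0.83  0.09  1.71 -0.11  0.61  1.6 ]
[-0.03 -0.04 -7.98] [0.  0.1 0. ]
[ 20.26  29.15 -17.02] [ 0.   0.1 -2. ]
[ 21.49  36.96 -17.02] [ 0.   0.1 -2. ]
```

servo_tool --pt "0 0 -4 0 0 0 1.5" --pt "0 0 -8 0 0 0 1.5" --pt "0 0 -11 0 0 0 1.5" --pt "20.3 29.2 -17 0 0 -2 1.5" --pt "20.3 29.2 -17 0 0 -2 1.5" --pt "20.3 29.2 -17 0 0 -2 1.5" --pt "20.3 29.2 -17 0 0 -2 1.5" --pt "20.3 29.2 -17 0 0 -2 1.5" --pt "20.3 29.2 -17 0 0 -2 1.5" --pt "20.3 29.2 -17 0 0 -2 1.5" --pt "20.3 29.2 -17 0 0 -2 1.5" --pt "20.3 29.2 -17 0 0 -2 1.5"

```text
time: 3.9
tool_pos: [0.4643, 0.2041, 0.1902]
tool_rot: [[-0.993, 0.119, 0.001], [0.119, 0.993, 0.002], [-0.001, 0.002, -1.0]]
wrist_force: [0.8, 0.7, -1.6]
opening: 0.242
finger_force: 49.4
```

Run:
```python
from h import *
c=manip.camera_info("wrist");im=manip.snapshot("wrist");cv2.imwrite("pics/w2.png",bright(im[:,:,::-1]))
np.savez("w2.npz",**{k:np.array(v) for k,v in c.items()})
go([])
```

```text
t 3.95 p [0.463  0.2081 0.1907] yaw -6.59 F [-2.   7.9  0.9] open 0.24772064825518303 q [-0.61  0.41  0.1   1.96 -0.06  0.77  0.97]
```

View pics/w2.png

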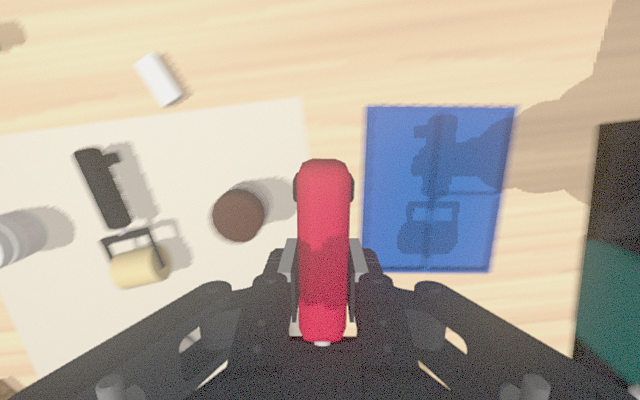

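servo_tool --pt "0 0 0 0 0 0 1.5" --pt "0 0 0 0 0 0 1.5" --pt "0 0 0 0 0 0 1.5"

```text
time: 4.2
tool_pos: [0.4666, 0.1995, 0.1889]
tool_rot: [[-0.992, 0.123, 0.001], [0.123, 0.992, 0.0], [-0.001, 0.0, -1.0]]
wrist_force: [0.7, -0.0, -1.0]
opening: 0.243
finger_force: 49.4
```

Run:
```python
from h import *
go([])
c=manip.camera_info("wrist");im=bright(manip.snapshot("wrist")[:,:,::-1])
o=cv2.cvtColor(ortho(im,c,.012,.36,.62,.20,.42),cv2.COLOR_BGR2HSV)
m=cv2.inRange(o,(100,100,40),(125,255,255));m=cv2.morphologyEx(m,cv2.MORPH_OPEN,np.ones((7,7)))
k,l,s,ct=cv2.connectedComponentsWithStats(m);i=1+s[1:,4].argmax()
r=cv2.minAreaRect(cv2.findContours((l==i).astype(np.uint8),0,1)[0][0]);print(r,.62-r[0][1]/1000,.42-r[0][0]/1000)
# handle edges in gripper image
h=cv2.cvtColor(im,cv2.COLOR_BGR2HSV);m=cv2.inRange(h,(168,120,60),(180,255,255))|cv2.inRange(h,(0,140,60),(6,255,255))
z=.19+.006+.012
for rr in(190,220,250,280):
    x=np.nonzero(m[rr,280:370])[0]+280;print(rr,p2w((x.min()-.5,rr),z,c),p2w((x.max()+.5,rr),z,c))
y=np.nonzero(m[:,323])[0];print(y.min(),y.max(),p2w((323,y.min()),z-.005,c))
go([(.467,.279,.19,-7),(.467,.279,.08,-7)])
```

```text
t 4.2 p [0.4666 0.1995 0.1889] yaw -7.05 F [ 0.7 -0.  -1. ] open 0.24296791053508188 q [-0.6   0.41  0.1   1.96 -0.06  0.77  0.98]
((111.5186538696289, 126.73777770996094), (138.20498657226562, 174.5061798095703), 6.556946277618408) 0.493262222290039 0.3084813461303711
190 [0.426  0.1963] [0.4283 0.215 ]
220 [0.4376 0.1942] [0.44   0.2131]
250 [0.4499 0.1924] [0.4524 0.2122]
280 [0.4632 0.1921] [0.4654 0.2101]
167 340 [0.4194 0.2062]
t 4.25 p [0.4666 0.1993 0.1887] yaw -7.08 F [-0.9 -0.4 -1.1] open 0.24860962297622397 q [-0.6   0.41  0.1   1.96 -0.06  0.77  0.98]
[ 0.94  7.91 -0.13] [-0.   0.  -0.1]
[ 0.95  7.91 10.87] [-0.   0.  -0.1]
```

servo_tool --pt "1.1 3.9 0 0 0 -0.3 1.5" --pt "1.1 7.8 0 0 0 -0.3 1.5" --pt "1.1 7.8 3 0 0 -0.3 1.5" --pt "1.1 7.8 6 0 0 -0.3 1.5" --pt "1.1 7.8 9 0 0 -0.3 1.5" --pt "1.1 7.8 12 0 0 -0.3 1.5" --pt "1.1 7.8 14 0 0 -0.3 1.5" --pt "1.1 7.8 15.5 0 0 -0.3 1.5" --pt "1.1 7.8 16.3 0 0 -0.3 1.5" --pt "1.1 7.8 16.5 0 0 -0.3 1.5" --pt "1.1 7.8 16.5 0 0 -0.3 1.5"

```text
time: 5.17
tool_pos: [0.4651, 0.2781, 0.0234]
tool_rot: [[-0.993, 0.118, -0.0], [0.118, 0.993, -0.001], [0.0, -0.001, -1.0]]
wrist_force: [1.1, -0.3, -1.0]
opening: 0.249
finger_force: 50.2
```

servo_tool --pt "0 0 0.1 0 0 0 1.5" --pt "0 0 0.1 0 0 0 1.5" --pt "0 0 0.1 0 0 0 3.6" --pt "0 0 0.1 0 0 0 3.6" --pt "0 0 0.1 0 0 0 3.6" --pt "0 0 -2 0 0 0 3.6" --pt "0 0 -5 0 0 0 3.6" --pt "0 0 -9 0 0 0 5" --pt "0 0 -13 0 0 0 8.5" --pt "0 0 -17 0 0 0 8.5" --pt "0 0 -17 0 0 0 8.5"

```text
time: 6.08
tool_pos: [0.4671, 0.2806, 0.2005]
tool_rot: [[-0.993, 0.117, 0.008], [0.117, 0.993, 0.006], [-0.007, 0.007, -1.0]]
wrist_force: [2.1, 0.7, 0.8]
opening: 0.961
finger_force: 0.0
```

Run:
```python
from h import *
c=manip.camera_info("wrist");im=bright(manip.snapshot("wrist")[:,:,::-1])
o=ortho(im,c,.012,.34,.66,.14,.42,2000)
cv2.imwrite("pics/w3.png",o)
go([(.484,-.129,.19,-7),(.484,-.129,.05,-7)])
```

```text
t 6.13 p [0.4662 0.2802 0.1973] yaw -6.69 F [ 0.   0.1 -1. ] open 0.9928190099993706 q [-0.72  0.45  0.09  1.87 -0.06  0.82  0.86]
[ -6.53 -40.44   0.57] [0.3 0.3 0.3]
[ -6.46 -40.5   14.57] [0.3 0.3 0.3]
```

View pics/w3.png

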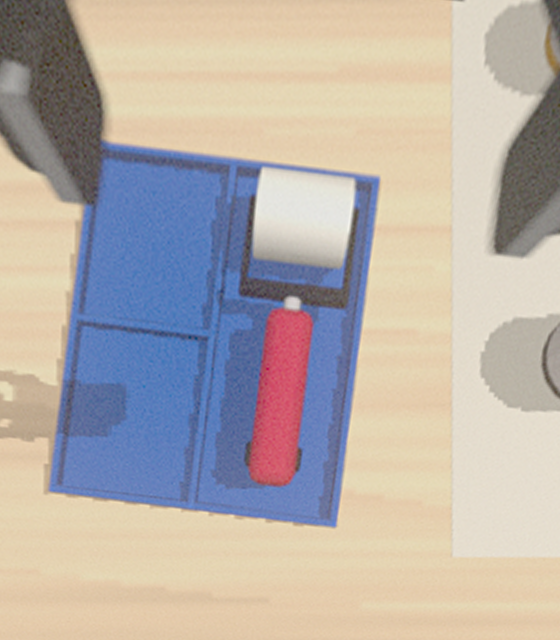

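servo_tool --pt "-6.5 -40.4 0.6 0.3 0.3 0.3 8.5" --pt "-6.5 -40.4 0.6 0.3 0.3 0.3 8.5" --pt "-6.5 -40.4 0.6 0.3 0.3 0.3 8.5" --pt "-6.5 -40.4 0.6 0.3 0.3 0.3 8.5" --pt "-6.5 -40.4 0.6 0.3 0.3 0.3 8.5" --pt "-6.5 -40.4 0.6 0.3 0.3 0.3 8.5" --pt "-6.5 -40.4 0.6 0.3 0.3 0.3 8.5" --pt "-6.5 -40.4 0.6 0.3 0.3 0.3 8.5" --pt "-6.5 -40.4 0.6 0.3 0.3 0.3 8.5" --pt "-6.5 -40.4 0.6 0.3 0.3 0.3 8.5" --pt "-6.5 -40.4 0.6 0.3 0.3 0.3 8.5" --pt "-6.5 -40.4 0.6 0.3 0.3 0.3 8.5"

```text
time: 7.13
tool_pos: [0.4816, -0.1315, 0.1867]
tool_rot: [[-0.992, 0.125, -0.007], [0.125, 0.992, -0.005], [0.006, -0.006, -1.0]]
wrist_force: [0.8, 0.8, -1.1]
opening: 0.995
finger_force: 0.0
```

Run:
```python
from h import *
go([(.4835,-.129,.10,-7),(.4835,-.129,.027,-7)])
```

```text
t 7.13 p [ 0.4816 -0.1315  0.1867] yaw -7.19 F [ 0.8  0.8 -1.1] open 0.9949873538605424 q [ 0.01  0.41  0.18  1.98 -0.09  0.76  1.68]
[-0.22  0.32  8.66] [-0.3 -0.4 -0.2]
[-0.26  0.37 15.96] [-0.3 -0.4 -0.2]
```

servo_tool --pt "-0.3 0.4 3 -0.3 -0.3 0 8.5" --pt "-0.3 0.4 6 -0.3 -0.3 0 8.5" --pt "-0.3 0.4 9 -0.3 -0.3 0 8.5" --pt "-0.3 0.4 12 -0.3 -0.3 0 8.5" --pt "-0.3 0.4 14 -0.3 -0.3 0 8.5" --pt "-0.3 0.4 15.5 -0.3 -0.3 0 8.5" --pt "-0.3 0.4 16 -0.3 -0.3 0 8.5" --pt "-0.3 0.4 16 -0.3 -0.3 0 7" --pt "-0.3 0.4 16 -0.3 -0.3 0 4.5" --pt "-0.3 0.4 16 -0.3 -0.3 0 4.5" --pt "-0.3 0.4 16 -0.3 -0.3 0 4.5" --pt "-0.3 0.4 16 -0.3 -0.3 0 4.5" --grip_force 45

```text
time: 8.13
tool_pos: [0.4854, -0.1267, 0.0287]
tool_rot: [[-0.993, 0.121, 0.002], [0.121, 0.993, -0.0], [-0.002, 0.0, -1.0]]
wrist_force: [-1.6, 1.4, 6.3]
opening: 0.569
finger_force: 45.6
```

Run:
```python
from h import *
c=manip.camera_info("wrist");im=bright(manip.snapshot("wrist")[:,:,::-1]);cv2.imwrite("pics/w4.png",im)
print(w2p([.4835,-.129,.052],c))
go([(.4835,-.129,.14,-7),(.4538,.3526,.14,-7)])
```

```text
[[314.3404 287.7313]]
t 8.18 p [ 0.4854 -0.1267  0.0286] yaw -6.98 F [-1.5  0.5  5.4] open 0.5691231460828227 q [ 0.07  0.68  0.1   2.06 -0.16  0.4   1.73]
[  0.14  -0.25 -11.14] [0.  0.1 0. ]
[  8.93  47.19 -11.15] [0.  0.1 0. ]
```

View pics/w4.png

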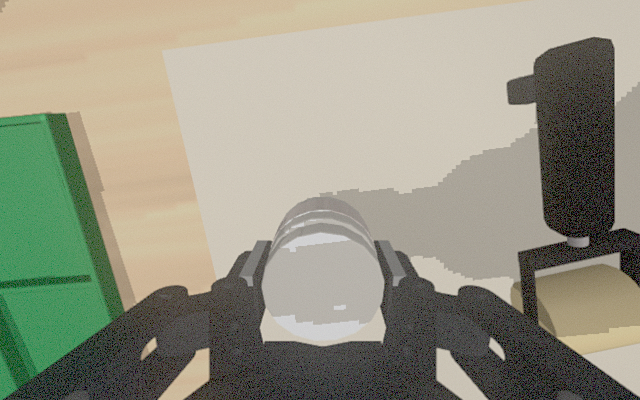

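servo_tool --pt "0 0 -3 0 0 0 4.5" --pt "0 0 -7 0 0 0 4.5" --pt "0 0 -10 0 0 0 4.5" --pt "8.8 47.2 -11 0 0 0 4.5" --pt "8.8 47.2 -11 0 0 0 4.5" --pt "8.8 47.2 -11 0 0 0 4.5" --pt "8.8 47.2 -11 0 0 0 4.5" --pt "8.8 47.2 -11 0 0 0 4.5" --pt "8.8 47.2 -11 0 0 0 4.5" --pt "8.8 47.2 -11 0 0 0 4.5" --pt "8.8 47.2 -11 0 0 0 4.5" --pt "8.8 47.2 -11 0 0 0 4.5"

```text
time: 9.18
tool_pos: [0.4608, 0.2498, 0.1364]
tool_rot: [[-0.993, 0.121, 0.001], [0.121, 0.993, 0.001], [-0.001, 0.001, -1.0]]
wrist_force: [1.3, 0.8, -2.5]
opening: 0.569
finger_force: 48.4
```

Run:
```python
from h import *
go([(.455,.3526,.1386,-7)])
```

```text
t 9.18 p [0.4608 0.2498 0.1364] yaw -6.96 F [ 1.3  0.8 -2.5] open 0.5689802233007049 q [-0.73  0.52  0.17  1.97 -0.13  0.67  0.97]
[ 1.82 10.14 -0.22] [0.1 0.1 0. ]
```

servo_tool --pt "1.8 10.1 -0.2 0 0 0 4.5" --pt "1.8 10.1 -0.2 0 0 0 4.5" --pt "1.8 10.1 -0.2 0 0 0 4.5" --pt "1.8 10.1 -0.2 0 0 0 4.5" --pt "1.8 10.1 3 0 0 0 4.5" --pt "1.8 10.1 5 0 0 0 4.5" --pt "1.8 10.1 7 0 0 0 4.5" --pt "1.8 10.1 7 0 0 0 4.5" --pt "1.8 10.1 7 0 0 0 4.5"

```text
time: 9.93
tool_pos: [0.4557, 0.3494, 0.0656]
tool_rot: [[-0.993, 0.122, -0.001], [0.122, 0.993, -0.001], [0.0, -0.001, -1.0]]
wrist_force: [-0.4, -0.1, -1.4]
opening: 0.567
finger_force: 48.3
```

Run:
```python
from h import *
go([(.455,.3526,.0316,-7)])
```

```text
t 9.93 p [0.4557 0.3494 0.0656] yaw -7.0 F [-0.4 -0.1 -1.4] open 0.5665485785555368 q [-0.86  0.69  0.14  1.87 -0.16  0.59  0.84]
[0.1  0.31 3.4 ] [-0. -0.  0.]
```

servo_tool --pt "0.1 0.3 1 0 0 0 4.5" --pt "0.1 0.3 2 0 0 0 4.5" --pt "0.1 0.3 2.8 0 0 0 4.5" --pt "0.1 0.3 3.2 0 0 0 4.5" --pt "0.1 0.3 3.4 0 0 0 4.5" --pt "0.1 0.3 3.4 0 0 0 4.5"

```text
time: 10.43
tool_pos: [0.4549, 0.3528, 0.0316]
tool_rot: [[-0.993, 0.122, -0.001], [0.122, 0.993, -0.0], [0.001, -0.0, -1.0]]
wrist_force: [-5.5, -2.5, 12.0]
opening: 0.563
finger_force: 49.7
```

servo_tool --pt "0 0 0 0 0 0 5.5" --pt "0 0 0 0 0 0 6.3" --pt "0 0 0 0 0 0 6.3" --pt "0 0 0 0 0 0 6.3" --pt "0 0 -2 0 0 0 6.3" --pt "0 0 -5 0 0 0 6.3" --pt "0 0 -9 0 0 0 8" --pt "0 0 -13 0 0 0 8.5" --pt "0 0 -16 0 0 0 8.5" --pt "0 0 -16 0 0 0 8.5" --pt "0 0 -16 0 0 0 8.5"

```text
time: 11.35
tool_pos: [0.4557, 0.3535, 0.1929]
tool_rot: [[-0.993, 0.121, 0.002], [0.121, 0.993, 0.002], [-0.002, 0.003, -1.0]]
wrist_force: [-0.0, -0.1, -0.6]
opening: 0.995
finger_force: 0.0
```

Run:
```python
from h import *
c=manip.camera_info("wrist");im=bright(manip.snapshot("wrist")[:,:,::-1])
cv2.imwrite("pics/w5.png",np.hstack([ortho(im,c,.003,.38,.60,.20,.42,1800),ortho(im,c,.055,.38,.60,.20,.42,1800)]))
# black roller from w1
c=dict(np.load("w1.npz"));c['k1']=float(c['k1'])
for p in((401,0),(411,50),(394,92),(446,100)): print(p2w(p,.035 if p[1]<60 else .03,c))
go([(.45,-.008,.2,5)])
```

```text
[ 0.4399 -0.0153]
[ 0.4864 -0.0095]
[ 0.5239 -0.0295]
[0.5408 0.025 ]
t 11.4 p [0.4551 0.353  0.1914] yaw -6.97 F [ 0.2  0.2 -0.4] open 0.9923564560237249 q [-0.9   0.51  0.19  1.79 -0.12  0.85  0.8 ]
[ -3.88 -35.9   -0.88] [  0.   0. -12.]
```

View pics/w5.png

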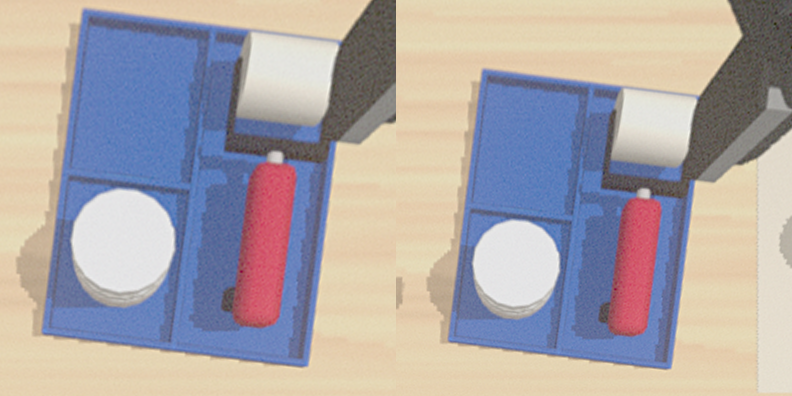

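servo_tool --pt "-4.1 -36.2 0 0 0 -13 8.5" --pt "-4.1 -36.2 0 0 0 -13 8.5" --pt "-4.1 -36.2 0 0 0 -13 8.5" --pt "-4.1 -36.2 0 0 0 -13 8.5" --pt "-4.1 -36.2 0 0 0 -13 8.5" --pt "-4.1 -36.2 0 0 0 -13 8.5" --pt "-4.1 -36.2 0 0 0 -13 8.5" --pt "-4.1 -36.2 0 0 0 -13 8.5" --pt "-4.1 -36.2 0 0 0 -13 8.5" --pt "-4.1 -36.2 0 0 0 -13 8.5" --pt "-4.1 -36.2 0 0 0 -13 8.5" --pt "-4.1 -36.2 0 0 0 -13 8.5"

```text
time: 12.4
tool_pos: [0.4515, -0.011, 0.1904]
tool_rot: [[-0.994, -0.105, -0.002], [-0.105, 0.994, -0.0], [0.002, 0.0, -1.0]]
wrist_force: [0.6, -0.1, -1.0]
opening: 0.997
finger_force: 0.0
```

servo_tool --pt "0 0 0 0 0 0 8.5" --pt "0 0 0 0 0 0 8.5"

```text
time: 12.57
tool_pos: [0.4517, -0.0103, 0.1909]
tool_rot: [[-0.994, -0.107, -0.001], [-0.107, 0.994, 0.0], [0.001, 0.0, -1.0]]
wrist_force: [-0.5, -0.2, 0.6]
opening: 0.997
finger_force: 0.0
```

Run:
```python
from h import *
c=manip.camera_info("wrist");im=bright(manip.snapshot("wrist")[:,:,::-1])
cv2.imwrite("pics/w6.png",ortho(im,c,.035,.38,.58,-.12,.12,2500))
go([(.452,-.011,.02,6)])
```

```text
t 12.62 p [ 0.4518 -0.0104  0.191 ] yaw 6.12 F [ 0.3 -1.   0.1] open 0.9918734816702001 q [-0.27  0.33  0.2   2.1  -0.1   0.72  1.67]
[-0.03 -0.06 17.1 ] [ 0.  -0.   0.1]
```

View pics/w6.png

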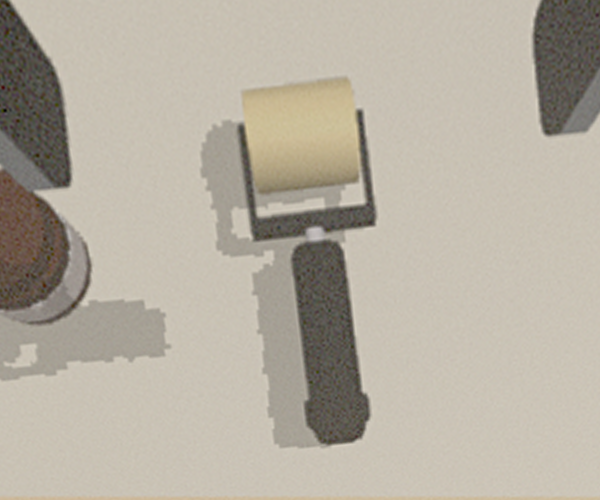

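servo_tool --pt "-0.2 0 3 0 0 0 7" --pt "-0.2 0 6.5 0 0 0 6" --pt "-0.2 0 10 0 0 0 6" --pt "-0.2 0 13 0 0 0 6" --pt "-0.2 0 15.5 0 0 0 6" --pt "-0.2 0 16.8 0 0 0 6" --pt "-0.2 0 17.1 0 0 0 6" --pt "-0.2 0 17.1 0 0 0 4" --pt "-0.2 0 17.1 0 0 0 1.5" --pt "-0.2 0 17.1 0 0 0 1.5" --pt "-0.2 0 17.1 0 0 0 1.5" --pt "-0.2 0 17.1 0 0 0 1.5" --grip_force 50

```text
time: 13.62
tool_pos: [0.4545, -0.011, 0.0214]
tool_rot: [[-0.994, -0.105, 0.002], [-0.105, 0.994, 0.0], [-0.002, -0.0, -1.0]]
wrist_force: [-0.1, 0.6, 5.7]
opening: 0.245
finger_force: 48.5
```

Run:
```python
from h import *
# green: centre est (.4893,-.3185), yaw -2
a=np.radians(-2);R=np.array([[np.cos(a),-np.sin(a)],[np.sin(a),np.cos(a)]]);c=np.array([.4893,-.3185])
for p in((0,-.035),(-.022,-.035),(-.0435,.036),(.0435,.036)): print(p,c+R@p)
t=c+R@np.array([-.022,-.035])
go([(t[0],t[1],.16,-2)])
```

```text
(0, -0.035) [ 0.4881 -0.3535]
(-0.022, -0.035) [ 0.4661 -0.3527]
(-0.0435, 0.036) [ 0.4471 -0.281 ]
(0.0435, 0.036) [ 0.534 -0.284]
t 13.62 p [ 0.4545 -0.011   0.0214] yaw 6.04 F [-0.1  0.6  5.7] open 0.24491468321152007 q [-0.18  0.66  0.09  2.18 -0.19  0.3   1.76]
[  2.42 -34.1  -13.86] [0.  0.1 8. ]
```

servo_tool --pt "0 0 -4 0 0 0 1.5" --pt "0 0 -8 0 0 0 1.5" --pt "2.4 -34.1 -13.9 0 0 8 1.5" --pt "2.4 -34.1 -13.9 0 0 8 1.5" --pt "2.4 -34.1 -13.9 0 0 8 1.5" --pt "2.4 -34.1 -13.9 0 0 8 1.5" --pt "2.4 -34.1 -13.9 0 0 8 1.5" --pt "2.4 -34.1 -13.9 0 0 8 1.5" --pt "2.4 -34.1 -13.9 0 0 8 1.5" --pt "2.4 -34.1 -13.9 0 0 8 1.5" --pt "2.4 -34.1 -13.9 0 0 8 1.5" --pt "2.4 -34.1 -13.9 0 0 8 1.5"

```text
time: 14.62
tool_pos: [0.4649, -0.3572, 0.1609]
tool_rot: [[-0.999, 0.039, 0.002], [0.039, 0.999, -0.003], [-0.002, -0.003, -1.0]]
wrist_force: [0.4, 0.5, -1.9]
opening: 0.249
finger_force: 49.9
```

servo_tool --pt "0 0 0 0 0 0 1.5" --pt "0 0 0 0 0 0 1.5" --pt "0 0 0 0 0 0 1.5"

```text
time: 14.87
tool_pos: [0.466, -0.3515, 0.1595]
tool_rot: [[-0.999, 0.033, 0.0], [0.033, 0.999, 0.0], [-0.0, 0.0, -1.0]]
wrist_force: [-0.1, 0.2, -2.7]
opening: 0.246
finger_force: 49.9
```

Run:
```python
from h import *
go([(.4661,-.3527,.024,-2)])
c=manip.camera_info("wrist");im=bright(manip.snapshot("wrist")[:,:,::-1])
cv2.imwrite("pics/w7.png",np.hstack([ortho(im,c,.012,.36,.60,-.44,-.22,1750),ortho(im,c,.175,.36,.60,-.44,-.22,1750)]))
```

```text
t 14.87 p [ 0.466  -0.3515  0.1595] yaw -1.89 F [-0.1  0.2 -2.7] open 0.24610638427132064 q [ 0.4   0.57  0.21  1.8  -0.16  0.79  2.23]
[-0.01 -0.13 13.55] [0.  0.  0.1]
```

View pics/w7.png

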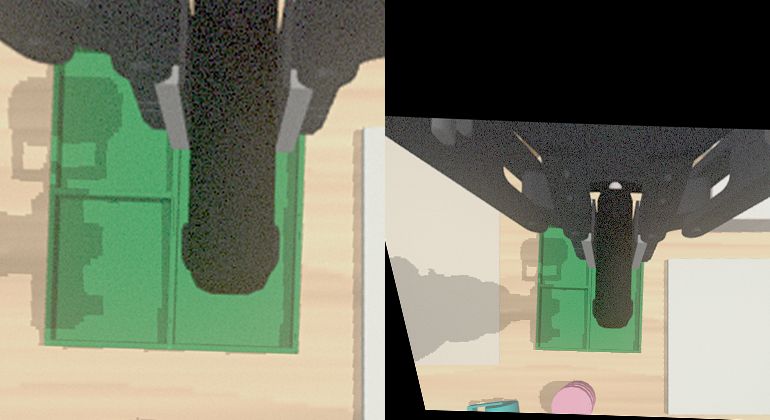

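servo_tool --pt "0 -0.2 3 0 0 0 1.5" --pt "0 -0.2 6 0 0 0 1.5" --pt "0 -0.2 9 0 0 0 1.5" --pt "0 -0.2 11.5 0 0 0 1.5" --pt "0 -0.2 12.8 0 0 0 1.5" --pt "0 -0.2 13.3 0 0 0 1.5" --pt "0 -0.2 13.5 0 0 0 1.5" --pt "0 -0.2 13.5 0 0 0 1.5"

```text
time: 15.58
tool_pos: [0.466, -0.3546, 0.0251]
tool_rot: [[-0.999, 0.034, 0.0], [0.034, 0.999, -0.0], [-0.0, -0.0, -1.0]]
wrist_force: [0.1, -0.4, -1.7]
opening: 0.246
finger_force: 49.6
```

servo_tool --pt "0 0 0.15 0 0 0 1.5" --pt "0 0 0.2 0 0 0 1.5" --pt "0 0 0.2 0 0 0 3.6" --pt "0 0 0.2 0 0 0 3.6" --pt "0 0 0.2 0 0 0 3.6" --pt "0 0 -2 0 0 0 3.6" --pt "0 0 -5 0 0 0 3.6" --pt "0 0 -9 0 0 0 5" --pt "0 0 -13 0 0 0 8.5" --pt "0 0 -16 0 0 0 8.5" --pt "0 0 -16 0 0 0 8.5" --pt "0 0 -16 0 0 0 8.5"

```text
time: 16.58
tool_pos: [0.4664, -0.3552, 0.1863]
tool_rot: [[-0.999, 0.034, 0.003], [0.034, 0.999, -0.002], [-0.003, -0.002, -1.0]]
wrist_force: [0.1, -0.1, -0.4]
opening: 0.994
finger_force: 0.0
```

Run:
```python
from h import *
c=manip.camera_info("wrist");im=bright(manip.snapshot("wrist")[:,:,::-1])
cv2.imwrite("pics/w8.png",ortho(im,c,.012,.36,.64,-.46,-.20,2000))
go([(.6525,.0015,.185,-2)])
```

```text
t 16.63 p [ 0.4659 -0.3547  0.1847] yaw -1.97 F [ 0.5  0.3 -0.6] open 0.997585084850972 q [ 0.39  0.54  0.22  1.77 -0.15  0.85  2.22]
[-17.43  36.24  -0.02] [-0.   0.1  0. ]
```

View pics/w8.png

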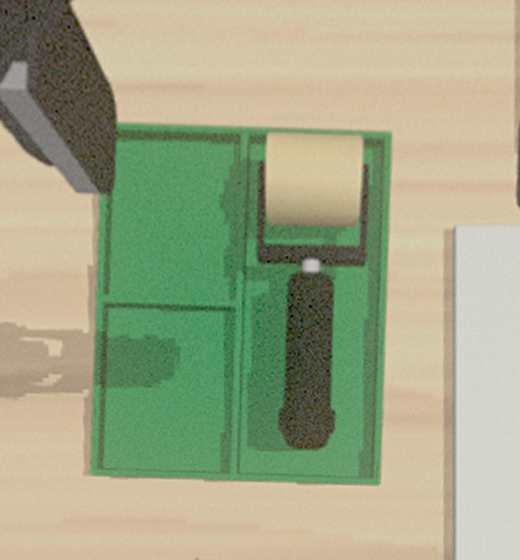

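servo_tool --pt "-17.4 36.2 0 0 0 90 8.5" --pt "-17.4 36.2 0 0 0 90 8.5" --pt "-17.4 36.2 0 0 0 90 8.5" --pt "-17.4 36.2 0 0 0 90 8.5" --pt "-17.4 36.2 0 0 0 90 8.5" --pt "-17.4 36.2 0 0 0 90 8.5" --pt "-17.4 36.2 0 0 0 90 8.5" --pt "-17.4 36.2 0 0 0 90 8.5" --pt "-17.4 36.2 0 0 0 90 8.5" --pt "-17.4 36.2 0 0 0 90 8.5" --pt "-17.4 36.2 0 0 0 90 8.5" --pt "-17.4 36.2 0 0 0 90 8.5"

```text
time: 17.63
tool_pos: [0.652, 0.0033, 0.1822]
tool_rot: [[-0.036, 0.999, -0.002], [0.999, 0.036, -0.001], [-0.001, -0.002, -1.0]]
wrist_force: [-0.6, -0.9, -0.2]
opening: 0.996
finger_force: 0.0
```

Run:
```python
from h import *
go([(.6525,.0015,.185,-92)])
```

```text
t 17.63 p [0.652  0.0033 0.1822] yaw -87.91 F [-0.6 -0.9 -0.2] open 0.9957986830598335 q [-0.47  0.72  0.61  1.6  -0.47  0.98  0.33]
[-0.18  0.05 -0.28] [-0.1  0.   4.1]
```

servo_tool --pt "0 0 0 0 0 4 8.5" --pt "0 0 0 0 0 4 8.5" --pt "0 0 0 0 0 4 8.5"

```text
time: 17.88
tool_pos: [0.6516, 0.001, 0.183]
tool_rot: [[0.028, 1.0, -0.002], [1.0, -0.028, -0.001], [-0.001, -0.002, -1.0]]
wrist_force: [0.2, -0.2, -0.2]
opening: 0.995
finger_force: 0.0
```

```bash
cat > jar.py <<'E'
from h import *
def circ(x,y,cam="wrist",r=.06):
    c=manip.camera_info(cam);im=bright(manip.snapshot(cam)[:,:,::-1])
    g=cv2.medianBlur(cv2.cvtColor(ortho(im,c,.052,x-r,x+r,y-r,y+r,2000),cv2.COLOR_BGR2GRAY),5)
    h=cv2.HoughCircles(g,cv2.HOUGH_GRADIENT,1,40,param1=60,param2=12,minRadius=45,maxRadius=53)
    if h is not None:
        for u,v,q in h[0][:3]: print(cam,'x %.4f y %.4f r %.1f'%(x+r-v/2000,y+r-u/2000,q/2))
E
python3 - <<'E'
from jar import *
circ(.6525,.0015);circ(.6525,.0015,"top");circ(.645,.117);circ(.645,.117,"top")
go([(.653,.0015,.027,-92)])
E
```

```text
wrist x 0.6557 y 0.0023 r 24.0
wrist x 0.6457 y 0.1182 r 24.0
t 18.08 p [0.652  0.0008 0.184 ] yaw -91.67 F [ 0.2 -0.3 -0.1] open 0.9927184753642923 q [-0.48  0.72  0.63  1.6  -0.48  0.98  0.28]
[ 0.07  0.1  15.7 ] [-0.  -0.   0.3]
```

servo_tool --pt "0.15 0.35 3 0 0 0 8.5" --pt "0.15 0.35 6 0 0 0 8.5" --pt "0.15 0.35 9 0 0 0 8.5" --pt "0.15 0.35 12 0 0 0 8.5" --pt "0.15 0.35 14 0 0 0 8.5" --pt "0.15 0.35 15.3 0 0 0 8.5" --pt "0.15 0.35 15.7 0 0 0 8.5" --pt "0.15 0.35 15.7 0 0 0 7" --pt "0.15 0.35 15.7 0 0 0 4.5" --pt "0.15 0.35 15.7 0 0 0 4.5" --pt "0.15 0.35 15.7 0 0 0 4.5" --pt "0.15 0.35 15.7 0 0 0 4.5" --grip_force 45

```text
time: 19.08
tool_pos: [0.6564, 0.0023, 0.0289]
tool_rot: [[0.03, 1.0, 0.002], [1.0, -0.03, 0.0], [0.0, 0.002, -1.0]]
wrist_force: [-1.8, -0.5, 6.9]
opening: 0.566
finger_force: 45.6
```

Run:
```python
from h import *
go([(.5325,-.285,.135,-92)])
```

```text
t 19.08 p [0.6564 0.0023 0.0289] yaw -91.74 F [-1.8 -0.5  6.9] open 0.5656267074179716 q [-0.4   0.91  0.5   1.66 -0.6   0.73  0.36]
[-29.09 -11.49 -10.64] [ 0.1 -0.   0.3]
```

servo_tool --pt "0 0 -4 0 0 0 4.5" --pt "0 0 -8 0 0 0 4.5" --pt "-29.1 -11.5 -10.6 0 0 0 4.5" --pt "-29.1 -11.5 -10.6 0 0 0 4.5" --pt "-29.1 -11.5 -10.6 0 0 0 4.5" --pt "-29.1 -11.5 -10.6 0 0 0 4.5" --pt "-29.1 -11.5 -10.6 0 0 0 4.5" --pt "-29.1 -11.5 -10.6 0 0 0 4.5" --pt "-29.1 -11.5 -10.6 0 0 0 4.5" --pt "-29.1 -11.5 -10.6 0 0 0 4.5" --pt "-29.1 -11.5 -10.6 0 0 0 4.5" --pt "-29.1 -11.5 -10.6 0 0 0 4.5"

```text
time: 20.08
tool_pos: [0.5313, -0.2865, 0.1344]
tool_rot: [[0.033, 0.999, 0.002], [0.999, -0.033, -0.001], [-0.0, 0.002, -1.0]]
wrist_force: [1.1, 0.3, -1.9]
opening: 0.566
finger_force: 48.5
```

servo_tool --pt "0 0 2 0 0 0 4.5" --pt "0 0 4 0 0 0 4.5" --pt "0 0 6 0 0 0 4.5" --pt "0 0 6 0 0 0 4.5" --pt "0 0 6 0 0 0 4.5"

```text
time: 20.5
tool_pos: [0.532, -0.284, 0.0733]
tool_rot: [[0.029, 1.0, -0.001], [1.0, -0.029, 0.001], [0.001, -0.001, -1.0]]
wrist_force: [0.4, -1.0, -2.0]
opening: 0.568
finger_force: 48.3
```

Run:
```python
from h import *
go([(.5325,-.285,.0319,-92)])
```

```text
t 20.5 p [ 0.532  -0.284   0.0733] yaw -91.68 F [ 0.4 -1.  -2. ] open 0.5683762737787672 q [ 0.06  0.78  0.5   1.8  -0.54  0.71  0.83]
[-0.1   0.06  4.14] [-0.1 -0.   0.3]
```

servo_tool --pt "-0.1 0 1.5 0 0 0 4.5" --pt "-0.1 0 2.6 0 0 0 4.5" --pt "-0.1 0 3.4 0 0 0 4.5" --pt "-0.1 0 3.9 0 0 0 4.5" --pt "-0.1 0 4.1 0 0 0 4.5" --pt "-0.1 0 4.1 0 0 0 4.5"

```text
time: 21.0
tool_pos: [0.5318, -0.2859, 0.0323]
tool_rot: [[0.031, 1.0, -0.0], [1.0, -0.031, 0.0], [0.0, -0.0, -1.0]]
wrist_force: [0.2, -1.3, -2.6]
opening: 0.572
finger_force: 48.4
```

servo_tool --pt "0 0 0.1 0 0 0 4.5" --pt "0 0 0.15 0 0 0 4.5" --pt "0 0 0.15 0 0 0 4.5"

```text
time: 21.25
tool_pos: [0.532, -0.2862, 0.0319]
tool_rot: [[0.031, 1.0, 0.001], [1.0, -0.031, 0.0], [0.0, 0.001, -1.0]]
wrist_force: [-4.3, 2.5, 13.6]
opening: 0.563
finger_force: 50.1
```

Contact. Release and lift.

servo_tool --pt "0 0 0 0 0 0 5.5" --pt "0 0 0 0 0 0 6.3" --pt "0 0 0 0 0 0 6.3" --pt "0 0 0 0 0 0 6.3" --pt "0 0 -2 0 0 0 6.3" --pt "0 0 -5 0 0 0 6.3" --pt "0 0 -9 0 0 0 8" --pt "0 0 -13 0 0 0 8.5" --pt "0 0 -15 0 0 0 8.5" --pt "0 0 -15 0 0 0 8.5" --pt "0 0 -15 0 0 0 8.5"

```text
time: 22.17
tool_pos: [0.5322, -0.2859, 0.1817]
tool_rot: [[0.03, 1.0, 0.002], [1.0, -0.03, -0.0], [-0.0, 0.002, -1.0]]
wrist_force: [-0.3, 0.9, -0.5]
opening: 0.992
finger_force: 0.0
```

Run:
```python
from jar import *
circ(.532,-.286)
go([(.6457,.1182,.18,-92)])
```

```text
wrist x 0.5328 y -0.2867 r 24.0
t 22.22 p [ 0.5317 -0.2857  0.1806] yaw -91.73 F [ 0.  -0.1 -1. ] open 0.9951129331866393 q [-0.01  0.64  0.61  1.74 -0.45  0.9   0.76]
[40.71 10.17  0.07] [ 0.  -0.   0.3]
```

servo_tool --pt "40.7 10.2 0 0 0 0 8.5" --pt "40.7 10.2 0 0 0 0 8.5" --pt "40.7 10.2 0 0 0 0 8.5" --pt "40.7 10.2 0 0 0 0 8.5" --pt "40.7 10.2 0 0 0 0 8.5" --pt "40.7 10.2 0 0 0 0 8.5" --pt "40.7 10.2 0 0 0 0 8.5" --pt "40.7 10.2 0 0 0 0 8.5" --pt "40.7 10.2 0 0 0 0 8.5" --pt "40.7 10.2 0 0 0 0 8.5" --pt "40.7 10.2 0 0 0 0 8.5" --pt "40.7 10.2 0 0 0 0 8.5"

```text
time: 23.22
tool_pos: [0.6456, 0.121, 0.1785]
tool_rot: [[0.026, 1.0, -0.003], [1.0, -0.026, -0.0], [-0.0, -0.003, -1.0]]
wrist_force: [0.3, -1.0, -0.5]
opening: 0.996
finger_force: 0.0
```

servo_tool --pt "0 0 0 0 0 0 8.5" --pt "0 0 0 0 0 0 8.5" --pt "0 0 0 0 0 0 8.5"

```text
time: 23.47
tool_pos: [0.6459, 0.1162, 0.1804]
tool_rot: [[0.033, 0.999, -0.001], [0.999, -0.033, -0.001], [-0.001, -0.001, -1.0]]
wrist_force: [-0.9, -0.9, -0.3]
opening: 0.996
finger_force: 0.0
```

Run:
```python
from jar import *
circ(.6457,.1182)
go([(.6457,.1182,.027,-92)])
```

```text
wrist x 0.6464 y 0.1180 r 24.0
t 23.52 p [0.646  0.1163 0.1806] yaw -91.86 F [ 0.3 -0.2  0.3] open 0.9910698285753526 q [-0.65  0.73  0.62  1.59 -0.49  0.98  0.1 ]
[ 0.19 -0.03 15.36] [-0.   0.   0.1]
```

servo_tool --pt "0.1 0 3 0 0 0 8.5" --pt "0.1 0 6 0 0 0 8.5" --pt "0.1 0 9 0 0 0 8.5" --pt "0.1 0 12 0 0 0 8.5" --pt "0.1 0 14 0 0 0 8.5" --pt "0.1 0 15 0 0 0 8.5" --pt "0.1 0 15.3 0 0 0 8.5" --pt "0.1 0 15.3 0 0 0 7" --pt "0.1 0 15.3 0 0 0 4.5" --pt "0.1 0 15.3 0 0 0 4.5" --pt "0.1 0 15.3 0 0 0 4.5" --pt "0.1 0 15.3 0 0 0 4.5"

```text
time: 24.52
tool_pos: [0.6469, 0.1188, 0.0294]
tool_rot: [[0.031, 1.0, 0.002], [1.0, -0.031, 0.001], [0.001, 0.002, -1.0]]
wrist_force: [-1.4, -0.6, 8.7]
opening: 0.567
finger_force: 45.4
```

Run:
```python
from h import *
go([(.4468,-.2835,.135,-92)])
```

```text
t 24.52 p [0.6469 0.1188 0.0294] yaw -91.75 F [-1.4 -0.6  8.7] open 0.5668627405201138 q [-0.58  0.91  0.5   1.65 -0.6   0.73  0.18]
[-40.81 -18.75 -10.62] [ 0.1 -0.   0.2]
```

servo_tool --pt "0 0 -4 0 0 0 4.5" --pt "0 0 -8 0 0 0 4.5" --pt "-40.8 -18.7 -10.6 0 0 0 4.5" --pt "-40.8 -18.7 -10.6 0 0 0 4.5" --pt "-40.8 -18.7 -10.6 0 0 0 4.5" --pt "-40.8 -18.7 -10.6 0 0 0 4.5" --pt "-40.8 -18.7 -10.6 0 0 0 4.5" --pt "-40.8 -18.7 -10.6 0 0 0 4.5" --pt "-40.8 -18.7 -10.6 0 0 0 4.5" --pt "-40.8 -18.7 -10.6 0 0 0 4.5" --pt "-40.8 -18.7 -10.6 0 0 0 4.5" --pt "-40.8 -18.7 -10.6 0 0 0 4.5"

```text
time: 25.52
tool_pos: [0.4605, -0.2556, 0.133]
tool_rot: [[0.03, 1.0, 0.002], [1.0, -0.03, -0.0], [-0.0, 0.002, -1.0]]
wrist_force: [0.8, -0.0, -0.1]
opening: 0.565
finger_force: 48.0
```

Run:
```python
from h import *
go([(.4468,-.2835,.135,-92)])
```

```text
t 25.52 p [ 0.4605 -0.2556  0.133 ] yaw -91.75 F [ 0.8 -0.  -0.1] open 0.5653160779539786 q [-0.    0.59  0.55  1.98 -0.47  0.7   0.81]
[-2.83 -1.29 -0.2 ] [0.1 0.  0.3]
```

servo_tool --pt "-2.8 -1.3 0 0 0 0 4.5" --pt "-2.8 -1.3 0 0 0 0 4.5" --pt "-2.8 -1.3 0 0 0 0 4.5" --pt "-2.8 -1.3 2 0 0 0 4.5" --pt "-2.8 -1.3 4 0 0 0 4.5" --pt "-2.8 -1.3 6 0 0 0 4.5" --pt "-2.8 -1.3 6 0 0 0 4.5" --pt "-2.8 -1.3 6 0 0 0 4.5"

```text
time: 26.18
tool_pos: [0.4477, -0.2808, 0.072]
tool_rot: [[0.03, 1.0, -0.001], [1.0, -0.03, 0.001], [0.001, -0.001, -1.0]]
wrist_force: [0.2, -0.6, -1.1]
opening: 0.566
finger_force: 47.8
```

Run:
```python
from h import *
go([(.4468,-.2835,.0320,-92)])
```

```text
t 26.18 p [ 0.4477 -0.2808  0.072 ] yaw -91.71 F [ 0.2 -0.6 -1.1] open 0.5663837061489105 q [ 0.12  0.69  0.46  2.   -0.54  0.58  0.92]
[-0.27 -0.08  4.  ] [-0.  -0.   0.3]
```

servo_tool --pt "-0.2 0 1.5 0 0 0 4.5" --pt "-0.2 0 2.6 0 0 0 4.5" --pt "-0.2 0 3.4 0 0 0 4.5" --pt "-0.2 0 3.8 0 0 0 4.5" --pt "-0.2 0 4 0 0 0 4.5" --pt "-0.2 0 4.05 0 0 0 4.5" --pt "-0.2 0 4.05 0 0 0 4.5"

```text
time: 26.77
tool_pos: [0.4475, -0.2833, 0.0324]
tool_rot: [[0.031, 1.0, 0.0], [1.0, -0.031, 0.001], [0.001, 0.0, -1.0]]
wrist_force: [-5.4, 4.6, 17.3]
opening: 0.564
finger_force: 49.8
```

servo_tool --pt "0 0 0 0 0 0 5.5" --pt "0 0 0 0 0 0 6.3" --pt "0 0 0 0 0 0 6.3" --pt "0 0 0 0 0 0 6.3" --pt "0 0 -2 0 0 0 6.3" --pt "0 0 -5 0 0 0 6.3" --pt "0 0 -9 0 0 0 8" --pt "0 0 -13 0 0 0 8.5" --pt "0 0 -15 0 0 0 8.5" --pt "0 0 -15 0 0 0 8.5" --pt "0 0 -15 0 0 0 8.5"

```text
time: 27.68
tool_pos: [0.448, -0.2835, 0.1822]
tool_rot: [[0.03, 1.0, 0.002], [1.0, -0.03, -0.0], [-0.0, 0.002, -1.0]]
wrist_force: [0.7, -0.2, -0.0]
opening: 0.995
finger_force: 0.0
```

servo_tool --pt "28 0 -5 0 0 0 8.5" --pt "28 0 -5 0 0 0 8.5" --pt "28 0 -5 0 0 0 8.5" --pt "28 0 -5 0 0 0 8.5" --pt "28 0 -5 0 0 0 8.5" --pt "28 0 -5 0 0 0 8.5" --pt "28 0 -5 0 0 0 8.5" --pt "28 0 -5 0 0 0 8.5" --pt "28 0 -5 0 0 0 8.5" --pt "28 0 -5 0 0 0 8.5"

```text
time: 28.52
tool_pos: [0.4556, -0.0039, 0.2306]
tool_rot: [[0.03, 1.0, -0.001], [1.0, -0.03, -0.001], [-0.001, -0.001, -1.0]]
wrist_force: [-0.6, -0.3, 0.3]
opening: 0.992
finger_force: 0.0
```

Run:
```python
from h import *
im=bright(manip.snapshot("top")[:,:,::-1]);c=manip.camera_info("top")
im2=bright(manip.snapshot("scene")[:,:,::-1]);c2=manip.camera_info("scene")
a=ortho(im,c,.012,.36,.62,-.42,.40,950)
b=cv2.resize(im2[130:320,140:480],None,fx=2.28*.87,fy=2.28*.87)
w=max(a.shape[1],b.shape[1]);pad=lambda i:cv2.copyMakeBorder(i,0,0,0,w-i.shape[1],0)
o=np.vstack([pad(a),pad(b)])[:600,:800];cv2.imwrite("pics/f.png",o);print(o.shape)
```

```text
(600, 780, 3)
```

View pics/f.png

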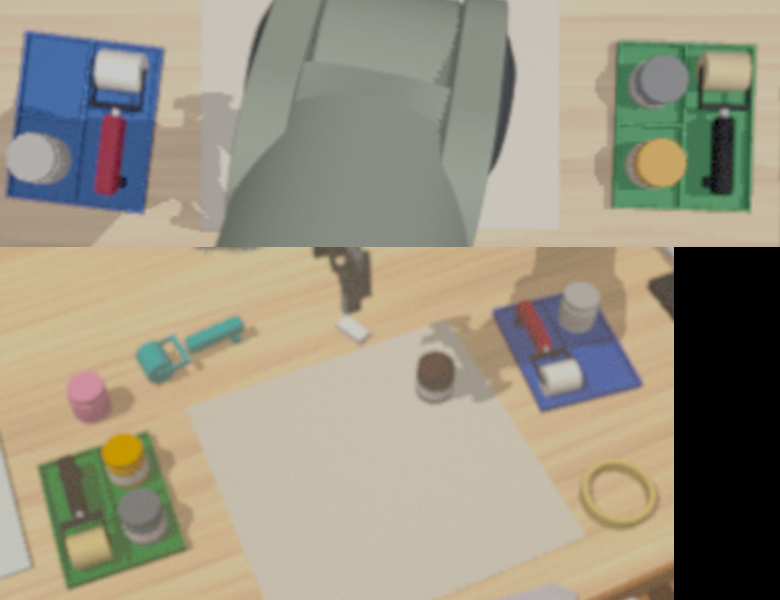

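The picture shows both kits complete. In the blue tray the red roller is at about (110,150) and the white jar at (40,160). In the green tray the grey jar is at (660,82), the ochre jar at (660,163) and the black roller at (722,150). The dark brown jar stands where it was, at (435,375) in the lower view.

```bash
python3 -c "
from rig import manip
print(manip.job_done())"
```

```text
the job is handed in; nothing more can be done
None
```

I made up both kits and handed the job in at about 28.6 s on the robot's clock: the last pictures show both rollers flat and all three jars upright in their bays, with the dark brown jar left standing; the hand-in gave no verdict.

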